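# Lift a freshly lacquered brass heel cap with sprung tweezers, held at the mark

## Robot

A 7-joint arm with a two-finger parallel gripper is mounted at the origin on the work surface. World frame = base frame: x ahead of the robot, y to its left, z up, the work surface at z = 0. Lengths are in m, angles in rad, forces in N, time in s.
With the tool pointing down it reaches from about 0.425 to 0.95 m from the base axis. Payload 16.7 kg.
Tool frame: the origin (TCP) lies at the very end of the fingers, on their centre line; the grasp point (between the pads) lies 19 mm behind it (r.grasp_offset is the distance from the TCP to the grasp point, in m); z points along the fingers, y is the direction in which the jaws open and shut (so a half turn about z gives the same grasp; the last joint's range is limited). The gripper opens to 94 mm and grips with 3 to 60 N. Pads are 16 mm wide; open, the fingers measure 119 mm over their backs; the gripper's body (75 mm by 177 mm) begins 78 mm behind the grasp point.
Start: joints at [-1.27, 0.426, 0.074, 1.606, -0.034, 1.111, -0.067], TCP at [0.294, 0.608, 0.205] pointing down, gripper open.
Joint ranges: [-2.85, 2.85], [-0.5, 2.14], [-1.23, 1.37], [0.21, 2.46], [-1.02, 4.16], [0.16, 2.05], [-2.73, 2.73]. Speed limits (rad/s): [1.89, 1.89, 2.39, 2.39, 3.01, 3.01, 3.01].

## Interface

Orientations are given as a rotation vector (axis times angle).
In Python, from bench import telemetry, viewer, workorder, r gives the robot as it stands.
- The arm moves only by the tool play_rows, never from a script. Its arguments are lists of equal length, an entry for each row: "slide": the shift along the tool's x, y, z in units of 25 mm (1.0 is 25 mm), a list of three; "twist": the turn about the tool's z in units of 8 degrees (1.0 is 8 degrees). In form: {"slide": [[x, y, z], ...], "twist": [twist, ...]}. A call has 1 to 20 rows; each row is the pose to reach, as a shift and turn from the pose commanded when the call began, along the tool's axes at that moment; what a row does not reach only later rows make up. A row lasts 1/8 s, in which the tool goes at most 62.5 mm and 10.7 degrees, less where a joint would pass 70% of its speed; a pose out of reach is approached as far as the arm can. A call with a gripper value outside its range is refused whole. "hand" is the opening, from 0 (shut) to 1 (fully open), set as the call begins (left out, the last holds). The fingers move at their own pace and stop on an object; "squeeze" is the grip in N (left out, the last holds). Time passes only in rows, so rows that repeat a pose let the fingers close. It gives the time, the measured TCP pose, the force and the opening at its end, in the units of the state.
- telemetry.get_state(): the state, without advancing time (a new reading comes with each control period).
- viewer.camera(name): name is "scene" or "top" or "wrist"; returns a dict with "image" (480x640x3 uint8, red, green, blue), "fx", "fy", "cx", "cy" (pixels), "camera_from_world" (4x4, takes a point from world to camera coordinates); the wrist camera has in their place "tool_from_camera" (4x4, takes a point from camera to tool coordinates, whose origin is the TCP and whose axes are the flange's). Camera axes: x right, y down, z forward; pixel columns grow to the right and rows downward; lengths in m; the calibration is good to about 2 mm. The wrist camera is an equidistant fisheye: a pixel r from the principal point sees the ray r / f radians off the axis. A picture is of the moment at which its call begins: read the wrist's pose just before it. There is no depth.
- workorder.sign_off(): hands the job in, once; it reports no verdict.
The state is a dict: "t": time; "joints": joint angles; "qd": joint speeds; "joint_efforts": joint torques, N m; "tcp_pos": TCP position; "orientation": TCP orientation; "ft_force": force on the tool from outside, world axes, zero at the start; "moment": the same for the moment, N m; "opening": finger opening in m.
Only numpy, scipy, OpenCV 4.12 (cv2) and the standard library are available. Lean on these libraries where they do the work, as an engineer would, in place of code of your own. Each camera call takes 0.05 s, during which the arm holds its last target.

## Task

Take the sprung tweezers from their rest, squeeze them on the brass heel cap until the right arm's edge is inside the green band of the gauge strip, and lift the cap straight up off its drying peg; its lacquer is fresh, so touch it with the soft tweezer tips only, pinch it gently and leave the other things where they are. Carry it to the bare heel in the vice and finish while holding it there, upright and still just above the heel's tip without touching it, with the tweezers still squeezed to the green band and held by the gripper alone.

Things in the scene. Friction and masses are not known exactly. Their poses are not given: they have to be found in the camera images.
- tweezers: Sprung steel tweezers, 200 mm long, about 65 g, two flat blades 14 mm high standing on edge, lying level on the rest. Origin at mid-height of the blades on their centre line; +x points to the tips, z up. The closed end (bow) is at x = -100 mm; each arm turns about a point at x = -80 mm, y = +/-4 mm. The arms spring apart by themselves.
- tweezers_grip (a point): Point midway between the blue finger rests (36 mm long, 14 mm high) on the outer faces of the blades, x = 20 mm: take the tweezers here, closing along their y. Width over the rests: 41.7 mm free, 28.7 mm at the mark. Each mm of width taken off needs 0.55 N (7 N at the mark, 5 N more with a cap in the tips); at about 34 mm they are held firmly enough to carry.
- tweezers_tips (a point): Point midway between the black rubber tip boots (18 mm long, 13 mm high), x = 88 mm. The gap between the rubber faces is 39 mm free, 26 mm at 34 mm over the blue rests and 16 mm at the mark if empty, so a 20 mm cap presses each boot in 2 mm at the mark. The boots are soft: 1.5 N per mm, 5.5 mm of give.
- tweezers_gauge (a point): x = 53 mm, under the white gauge strip, 9 mm wide, that lies across the tops of both arms (8 to 9 mm above the origin). The strip is fixed to the left (+y) arm; its green band is 4.6 mm long. At the mark the outer edge of the right (-y) arm is in the middle of the band; free, it is 17 mm outside it.
- squeeze (a joint): How far each arm of the tweezers is squeezed in, rad (both move alike): 0 free, 0.065 with the right arm's edge at the middle of the green band; the band reaches from 0.056 to 0.074. 0.01 rad is 2.0 mm of width over the blue rests and 3.5 mm of tip gap. The boots meet a centred cap at 0.054.
- rest: Dark wooden tweezers rest, 150 x 62 mm base plate 8 mm thick, fixed. Origin at the centre of its underside, +x along the tweezers lying on it. Two cross posts, 12 mm thick at x = -70 mm and 10 mm thick (68 mm wide) at x = 66 mm, carry the blades' lower edges at height 40 mm; between the posts there is room for fingers down to the base plate.
- brass_cap: Brass-yellow heel cap, a thin upside-down cup 20 mm across and 26 mm high, about 14 g, thin: it dents if the tweezers press it with over 11 N in all (reached at a squeeze of about 0.078 rad). Mouth down over a peg. Origin at the centre of its mouth, z up. On the peg the mouth is 38 mm above the bench and its top 64 mm. It must be raised more than 25 mm to come free of the peg.
- black_cap: Black heel cap of the same size on another peg; leave it.
- steel_cap: Silver heel cap of the same size on another peg; leave it.
- board: Plywood drying board, 80 mm (x) x 200 mm (y) x 18 mm, fixed. Origin at the centre of its underside. Three upright pegs 9 mm thick at y = -62, 0 and 62 mm, tops 61.5 mm above the bench; each carries one cap, whose hole is 16 mm wide.
- vice: Grey-green bench vice, fixed. Origin under the clamped heel on the bench; jaws 84 mm wide, jaw tops at height 95 mm; clamping screw and handle reach 90 mm to its -x side.
- heel_tip (a point): Centre of the upper end of the bare, pale heel block that stands in the vice jaws: 14 mm across, 150 mm above the bench, widening downward to 54 mm.
- sneaker: White sneaker, 290 mm long, 96 mm high, standing beside the work; origin under its middle.
- cement_jar: Amber jar with a black lid, 68 mm across, 85 mm high.
- polish_tin: Flat brown polish tin, 75 mm across, 28 mm high.
- hammer: Shoemaker's hammer lying flat, 240 mm long along its x, head at +x.
- shoe_brush: Wooden shoe brush, 150 x 46 x 40 mm, bristles down.
Things that resemble listed ones, but are neither listed nor needed, are in the scene too. Of the things shaped like the tweezers, the steel one is meant.

How it is judged:
By the outcome, as a careful person would: the job done as asked, in the order asked, and still so for the second after the job is handed in, while the arm keeps its last pose, push and grip.
It also fails if it takes over 51 s, if anything falls off the work surface, if the arm or the gripper's body presses on something with over 40 N, if the wrist force passes 120 N, or if a joint passes its speed limit or range.

## Working session

There is one attempt and no reset: what is moved stays moved. The work goes in short steps, Python scripts to look and compute and a tool call to move; the robot and the scene stay as the last step left them, time stands still between calls to the robot, and variables do not carry over. Pictures are saved under pics/ and viewed, and the job is handed in when it is done.

Besides the shell and the picture viewer there is one more tool, called as name(argument=value, ...) on one line, values as JSON. play_rows: Moves the arm, as the interface text tells. Its arguments: {"type":"object","properties":{"slide":{"type":"array"},"twist":{"type":"array"},"hand":{"type":"number"},"squeeze":{"type":"number"}},"required":["slide","twist"]}

```bash
ls; mkdir -p pics; python3 - <<'E'
from bench import telemetry, viewer, workorder, r
import cv2
s=telemetry.get_state()
print(s)
for n in ["scene","top","wrist"]:
    c=viewer.camera(n); cv2.imwrite(f"pics/{n}0.png",c["image"][:,:,::-1])
    print(n,{k:v for k,v in c.items() if k!="image"})
E
```

```text
pics
{'t': 0.0, 'joints': array([-1.26945418,  0.4267338 ,  0.07383477,  1.60660548, -0.03409733,
        1.11077885, -0.06710047]), 'qd': array([-2.43880989e-04, -2.11665328e-03, -1.88545976e-03, -5.92291797e-04,
       -4.96214762e-05, -5.71060537e-04,  3.48294359e-04]), 'joint_efforts': array([-1.74011802e-04, -9.35819435e+01,  3.66667517e+00, -4.54183245e+01,
       -4.88294789e-02,  2.01168034e-02,  1.29710115e-04]), 'tcp_pos': array([0.29394413, 0.60715521, 0.2047746 ]), 'orientation': array([-7.02179861e-01, -3.06191429e+00,  1.96572362e-03]), 'ft_force': array([ 0.12295023,  0.64777143, -0.9896809 ]), 'moment': array([ 0.01788081,  0.01695838, -0.04457403]), 'opening': 0.09403045347318074}
scene {'fx': 454.14000963514246, 'fy': 454.14000963514246, 'cx': 323.5802523843347, 'cy': 237.26417157686248, 'camera_from_world': array([[-0.73307464,  0.68014595, -0.0017516 ,  0.3746409 ],
       [ 0.45423843,  0.48766705, -0.74555235, -0.15434883],
       [-0.50623021, -0.54734116, -0.66644477,  1.44755321],
       [ 0.        ,  0.        ,  0.        ,  1.        ]])}
top {'fx': 616.2
[... 225 characters left out ...]
1897075e-02, -1.39634039e-01,
         4.91783706e-01],
       [ 1.39706217e-01,  7.63977207e-04, -9.90192703e-01,
         1.74808922e+00],
       [ 0.00000000e+00,  0.00000000e+00,  0.00000000e+00,
         1.00000000e+00]])}
wrist {'fx': 371.64829954431775, 'fy': 371.64829954431775, 'cx': 318.76823408041463, 'cy': 241.92374228863636, 'tool_from_camera': array([[ 6.44159157e-04, -9.64311301e-01, -2.64770278e-01,
         7.85832442e-02],
       [ 9.99999783e-01,  6.57954121e-04,  3.65842542e-05,
         1.21087167e-03],
       [ 1.38928085e-04, -2.64770244e-01,  9.64311515e-01,
        -1.79112008e-01],
       [ 0.00000000e+00,  0.00000000e+00,  0.00000000e+00,
         1.00000000e+00]])}
```

View pics/scene0.png

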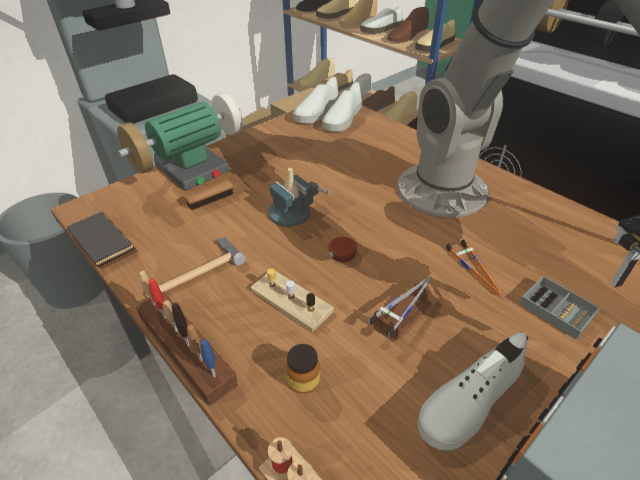

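View pics/top0.png

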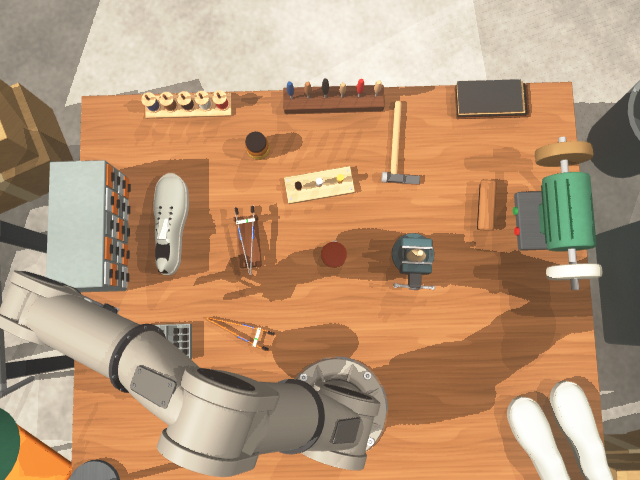

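View pics/wrist0.png

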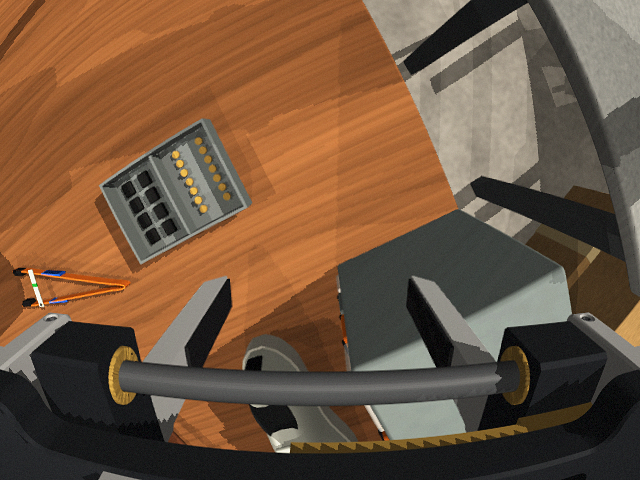

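Top view: the steel tweezers on the dark rest are at (247,240), or (403,305) in scene. The orange ones at (245,333) top, (475,265) scene, are the decoy. The caps on the board in top are black (298,186), silver (320,182) and brass (341,178). The vice is at (415,254). Next come close crops.

```bash
cat > h.py <<'E'
import numpy as np, cv2
from scipy.spatial.transform import Rotation as R
def ray(c,u,v,tcp=None,ori=None):
    """world origin, dir"""
    if "camera_from_world" in c:
        T=np.linalg.inv(c["camera_from_world"]); d=np.array([(u-c["cx"])/c["fx"],(v-c["cy"])/c["fy"],1.])
    else:
        X=np.eye(4);X[:3,:3]=R.from_rotvec(ori).as_matrix();X[:3,3]=tcp
        T=X@c["tool_from_camera"]; a=(u-c["cx"])/c["fx"];b=(v-c["cy"])/c["fy"];th=np.hypot(a,b)
        k=np.sin(th)/th if th>1e-9 else 1; d=np.array([a*k,b*k,np.cos(th)])
    d=T[:3,:3]@d; return T[:3,3],d/np.linalg.norm(d)
def onz(o,d,z): return o+d*(z-o[2])/d[2]
def tri(rs):
    A=np.zeros((3,3));b=np.zeros(3)
    for o,d in rs:
        P=np.eye(3)-np.outer(d,d);A+=P;b+=P@o
    p=np.linalg.solve(A,b); return p,[np.linalg.norm((np.eye(3)-np.outer(d,d))@(p-o))*1e3 for o,d in rs]
def proj(c,p,tcp=None,ori=None):
    if "camera_from_world" in c:
        q=c["camera_from_world"]@np.append(p,1);return np.array([c["cx"]+c["fx"]*q[0]/q[2],c["cy"]+c["fy"]*q[1]/q[2]])
    X=np.eye(4);X[:3,:3]=R.from_rotvec(ori).as_matrix();X[:3,3]=tcp
    q=np.linalg.inv(X@c["tool_from_camera"])@np.append(p,1);rr=np.hypot(q[0],q[1]);th=np.arctan2(rr,q[2])
    return np.array([c["cx"]+c["fx"]*th*q[0]/rr,c["cy"]+c["fy"]*th*q[1]/rr])
E
python3 - <<'E'
from bench import viewer
from h import *
for n,(x0,y0,w,h,s) in {"top":(215,150,240,150,3.3),"scene":(240,160,200,190,3)}.items():
    c=viewer.camera(n);im=c["image"][:,:,::-1][y0:y0+h,x0:x0+w]
    cv2.imwrite(f"pics/{n}1.png",cv2.resize(im,None,fx=s,fy=s,interpolation=cv2.INTER_CUBIC))
E
```

```text
(no output)
```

View pics/top1.png

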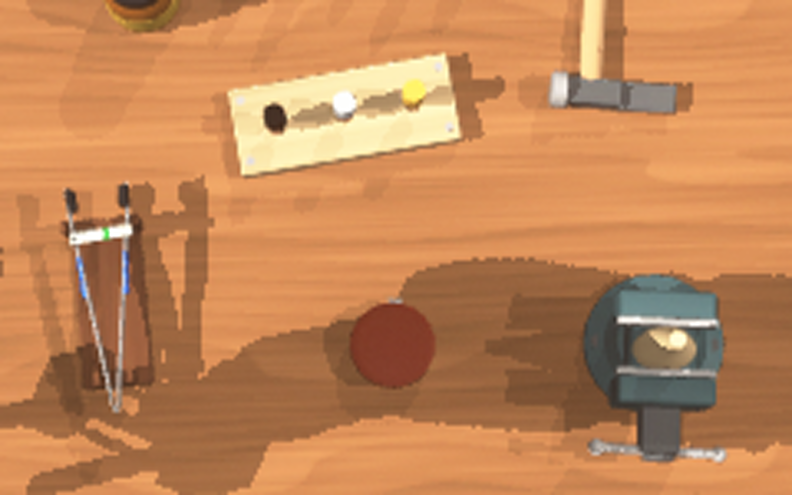

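View pics/scene1.png

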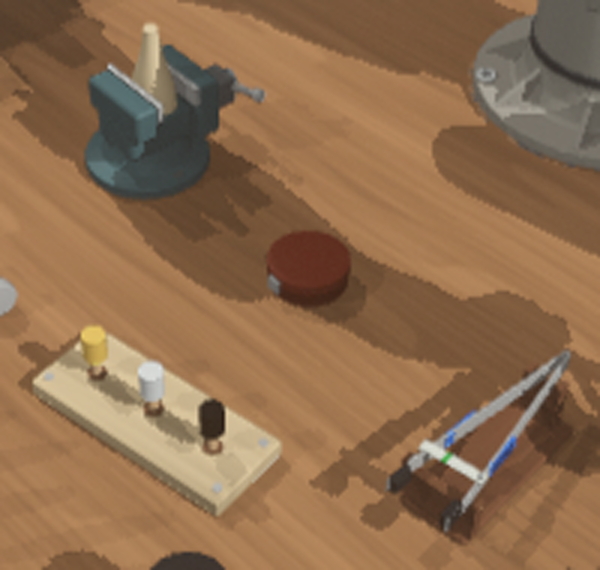

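The crops confirm the steel tweezers on the rest, with white strip and green band. Boots in the top crop are (70,200) and (124,196), bow (117,408). The brass cap is at the vice-side end of the board, (413,91) top and (94,345) scene.

```bash
python3 - <<'E'
from bench import viewer
from h import *
T=viewer.camera("top");S=viewer.camera("scene")
t=lambda a,b:ray(T,215+(a+.5)/3.3-.5,150+(b+.5)/3.3-.5); s=lambda a,b:ray(S,240+(a+.5)/3-.5,160+(b+.5)/3-.5)
np.set_printoptions(precision=4,suppress=True)
for n,a,b in [("bootL",(70,200),(453,514)),("bootR",(124,196),(401,477)),("bow",(117,408),(566,354)),
 ("green",(107,233),(446,458)),("capB",(414,90),(94,332)),("capS",(344,102),(151,370)),("capK",(275,116),(212,405)),("heel",(678,339),(151,28)),
 ("blueL",(82,276),(506,455)),("blueR",(126,275),(460,428))]:
    print(n,*tri([t(*a),s(*b)]))
E
```

```text
bootL [0.5675 0.2719 0.0452] [np.float64(1.5178851516473484), np.float64(1.5178851516472804)]
bootR [0.57   0.2241 0.0452] [np.float64(1.0943405985579358), np.float64(1.0943405985578731)]
bow [0.3838 0.2321 0.0483] [np.float64(1.2616786309579024), np.float64(1.261678630957797)]
green [0.5366 0.2383 0.0518] [np.float64(0.8291862246459458), np.float64(0.8291862246460736)]
capB [ 0.6538 -0.0328  0.0633] [np.float64(0.6445559497213665), np.float64(0.6445559497213802)]
capS [0.6454 0.0285 0.0612] [np.float64(0.5171510979654147), np.float64(0.5171510979655011)]
capK [0.6347 0.0888 0.0621] [np.float64(0.13008744762840976), np.float64(0.13008744762819502)]
heel [ 0.4193 -0.2382  0.1484] [np.float64(1.386384626770945), np.float64(1.386384626770982)]
blueL [0.499  0.2629 0.0465] [np.float64(2.8337612624067683), np.float64(2.8337612624067576)]
blueR [0.5006 0.2228 0.0433] [np.float64(0.38656398989593166), np.float64(0.3865639898959438)]
```

```bash
cat >> h.py <<'E'
def rel(st,target,yaw):
    """slide/twist units from current pose to TCP target with tool-x yaw(deg)"""
    M=R.from_rotvec(st["orientation"]).as_matrix()
    d=M.T@(np.array(target)-st["tcp_pos"]); y0=np.degrees(np.arctan2(M[1,0],M[0,0]))
    tw=-((yaw-y0+180)%360-180)
    return d/0.025,tw/8,y0
E
python3 - <<'E'
from bench import telemetry
from h import *
print(rel(telemetry.get_state(),[.501,.2425,.16],4.8))
E
```

```text
(array([-13.81028572,  -9.53259796,   1.81647963]), np.float64(18.6711730692749), np.float64(154.1693845541992))
```

play_rows(slide=[[-1,-0.7,0],[-2.5,-1.7,0],[-4,-2.8,0],[-5.5,-3.8,0],[-7,-4.8,0],[-8.5,-5.9,0],[-10,-6.9,0],[-11.5,-7.9,0],[-12.8,-8.8,0],[-13.5,-9.3,0],[-13.8,-9.5,0.4],[-13.8,-9.5,0.8],[-13.8,-9.5,1.2],[-13.8,-9.5,1.6],[-13.8,-9.5,1.8],[-13.8,-9.5,1.8],[-13.8,-9.5,1.8],[-13.8,-9.5,1.8]], twist=[1.2,2.5,3.8,5.1,6.4,7.7,9,10.3,11.6,12.9,14.2,15.5,16.6,17.6,18.4,18.7,18.7,18.7], hand=1)

```text
t: 2.6
tcp_pos: [0.5012, 0.2435, 0.1607]
orientation: [-3.139, -0.128, -0.0]
ft_force: [0.4, -0.2, -0.5]
opening: 0.094
```

```bash
python3 - <<'E'
from bench import viewer,telemetry
from h import *
s=telemetry.get_state();c=viewer.camera("wrist")
cv2.imwrite("pics/w1.png",c["image"][:,:,::-1])
print(s["tcp_pos"],s["joints"],rel(s,[.501,.2425,.16],4.8))
E
```

```text
[0.50122929 0.24351931 0.16074114] [-1.13145575  0.33806956  0.69656972  1.94893248 -0.26572755  0.94597129
 -1.79491354] (array([-0.01246605,  0.03990011,  0.02963061]), np.float64(-0.01649006566637823), np.float64(4.6680794746689775))
```

View pics/w1.png

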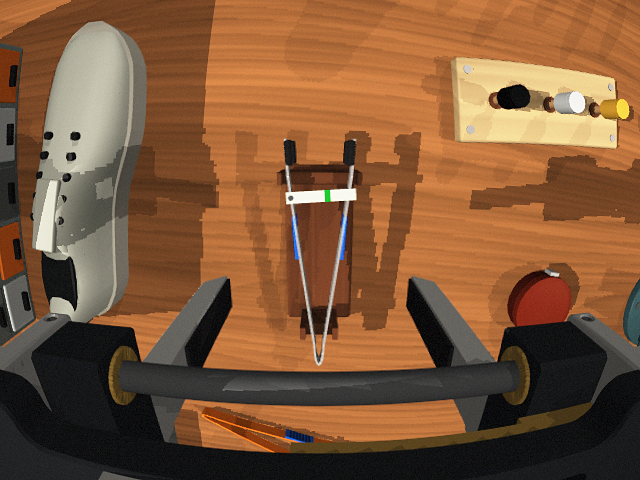

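Wrist view: boots at (290,152) and (349,152), blue rests at about (295,238) and (344,237), bow at (319,362), and the green band at (327,196). Now measuring with a blue mask.

```bash
python3 - <<'E'
from bench import viewer,telemetry
from h import *
np.set_printoptions(precision=4,suppress=True)
s=telemetry.get_state();c=viewer.camera("wrist");T=viewer.camera("top");S=viewer.camera("scene")
P=(s["tcp_pos"],s["orientation"])
def blobs(im,box,lo,hi):
    x0,y0,x1,y1=box
    m=cv2.inRange(cv2.cvtColor(im[y0:y1,x0:x1],cv2.COLOR_RGB2HSV),lo,hi)
    n,_,st,ce=cv2.connectedComponentsWithStats(m)
    return [(st[i][4],st[i][:4]+[x0,y0,0,0],ce[i]+[x0,y0]) for i in range(1,n) if st[i][4]>5]
B=((100,120,60),(130,255,255));G=((50,120,60),(75,255,255))
for n,cc,box in [("w",c,(270,180,370,280)),("top",T,(225,200,270,290)),("scene",S,(360,270,440,340))]:
    for k,l in (("B",B),("G",G)): print(n,k,blobs(cc["image"],box,*l))
for n,u,v in [("bL",290,152),("bR",349,152),("bow",319,362),("blL",295,238),("blR",344,237)]:
    print(n,onz(*ray(c,u,v,*P),0.052))
cc=viewer.camera("wrist")["image"][130:280,260:380,::-1]; cv2.imwrite("pics/w1c.png",cv2.resize(cc,None,fx=4,fy=4,interpolation=cv2.INTER_CUBIC))
E
```

```text
w B [(np.int32(138), array([292, 215,   7,  45]), array([294.5507, 237.0362])), (np.int32(165), array([340, 214,   7,  46]), array([343.1697, 235.9152]))]
w G [(np.int32(61), array([325, 189,   5,  13]), array([327.0328, 195.3934]))]
top B []
top G []
scene B [(np.int32(23), array([404, 306,   8,  11]), array([407.7391, 310.4783]))]
scene G []
bL [0.568 0.273 0.052]
bR [0.5717 0.2278 0.052 ]
bow [0.3843 0.2355 0.052 ]
blL [0.5    0.2643 0.052 ]
blR [0.504  0.2252 0.052 ]
```

View pics/w1c.png

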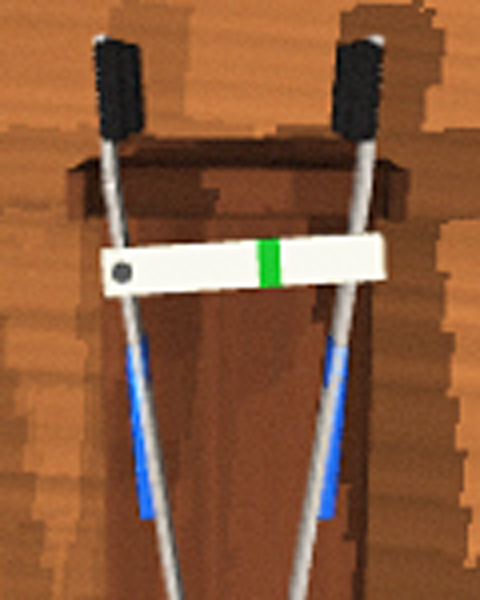

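play_rows(slide=[[0,0,0.6],[0,0,1.5],[0,0,2.3],[0,0,2.8],[0,0,3],[0,0,3]], twist=[0,0,0,0,0,0])

```text
t: 3.6
tcp_pos: [0.5012, 0.2433, 0.0854]
orientation: [3.139, 0.125, -0.0]
ft_force: [0.5, -0.3, -0.2]
opening: 0.0937
```

```bash
python3 - <<'E'
from bench import viewer,telemetry
from h import *
s=telemetry.get_state();c=viewer.camera("wrist")
cv2.imwrite("pics/w2.png",c["image"][:,:,::-1])
print(s["tcp_pos"],s["orientation"])
E
```

```text
[0.50119617 0.24333824 0.08539165] [ 3.13889244e+00  1.25018812e-01 -1.94037638e-04]
```

View pics/w2.png

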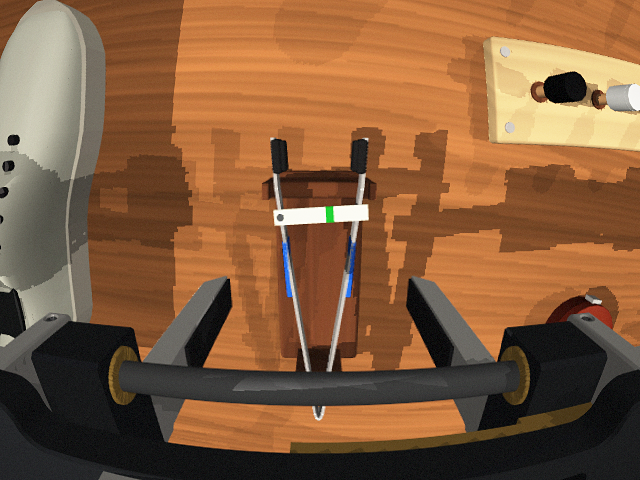

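```bash
python3 - <<'E'
from bench import viewer,telemetry
from h import *
np.set_printoptions(precision=4,suppress=True)
s=telemetry.get_state();c=viewer.camera("wrist")
P2=(s["tcp_pos"],s["orientation"]);P1=(np.array([0.50122929,0.24351931,0.16074114]),np.array([-3.139,-0.128,0]))
i1=cv2.imread("pics/w1.png")[:,:,::-1].copy();i2=c["image"]
def bl(im,box,lo,hi):
    x0,y0,x1,y1=box;m=cv2.inRange(cv2.cvtColor(im[y0:y1,x0:x1],cv2.COLOR_RGB2HSV),lo,hi)
    n,_,st,ce=cv2.connectedComponentsWithStats(m)
    return sorted([tuple(ce[i]+[x0,y0]) for i in range(1,n) if st[i][4]>20])
B=((100,120,60),(130,255,255));G=((50,120,60),(75,255,255));K=((0,0,0),(180,255,45))
for n,b1,b2,l in [("blue",(270,180,370,280),(270,220,370,310),B),("green",(270,180,370,280),(270,190,370,310),G),("boot",(280,135,360,167),(268,135,372,175),K)]:
    a=bl(i1,b1,*l);b=bl(i2,b2,*l);print(n,a,b)
    if len(a)==len(b):
        for p,q in zip(a,b): print(tri([ray(c,*p,*P1),ray(c,*q,*P2)]))
print(rel(s,[.502,.2448,.028],4.6))
E
```

```text
blue [(np.float64(294.4954128440367), np.float64(241.32110091743118)), (np.float64(343.3539823008849), np.float64(241.7433628318584))] [(np.float64(286.62285714285713), np.float64(275.18285714285713)), (np.float64(288.2285714285714), np.float64(244.54285714285714)), (np.float64(350.7795918367347), np.float64(266.82448979591834))]
green [(np.float64(327.0327868852459), np.float64(195.39344262295083))] [(np.float64(329.5327868852459), np.float64(214.22131147540983))]
(array([0.5364, 0.2417, 0.0523]), [np.float64(0.0037121112831593837), np.float64(0.0037121112831421566)])
boot [(np.float64(289.5860655737705), np.float64(151.81147540983608)), (np.float64(348.81176470588235), np.float64(152.4470588235294))] [(np.float64(279.4347826086956), np.float64(156.064182194617)), (np.float64(358.8805031446541), np.float64(156.17819706498952))]
(array([0.5678, 0.2737, 0.0455]), [np.float64(0.10164317266268821), np.float64(0.10164317266268508)])
(array([0.5714, 0.2277, 0.0501]), [np.float64(0.10627693509229963), np.float64(0.10627693509236669)])
(array([ 0.0285, -0.0517,  2.3104]), np.float64(-0.00504205760556431), np.float64(4.559663539155481))
```

play_rows(slide=[[0,-0.05,0.5],[0.03,-0.05,1.2],[0.03,-0.05,1.8],[0.03,-0.05,2.2],[0.03,-0.05,2.3],[0.03,-0.05,2.3],[0.03,-0.05,2.3]], twist=[0,0,0,0,0,0,0])

```text
t: 4.58
tcp_pos: [0.502, 0.2449, 0.0284]
orientation: [-3.139, -0.125, -0.001]
ft_force: [-0.3, 0.4, 0.4]
opening: 0.0939
```

play_rows(slide=[[0,0,0],[0,0,0],[0,0,0],[0,0,0],[0,0,0],[0,0,0],[0,0,0],[0,0,0]], twist=[0,0,0,0,0,0,0,0], hand=0.36, squeeze=20)

```text
t: 5.58
tcp_pos: [0.5018, 0.2447, 0.028]
orientation: [3.139, 0.125, -0.0]
ft_force: [-0.4, 0.1, 0.1]
opening: 0.0338
```

```bash
python3 - <<'E'
from bench import viewer,telemetry
from h import *
s=telemetry.get_state();c=viewer.camera("wrist")
cv2.imwrite("pics/w3.png",c["image"][:,:,::-1])
print(s["tcp_pos"],s["orientation"],s["opening"],s["ft_force"],s["t"])
E
```

```text
[0.50177997 0.24469126 0.02797347] [ 3.13904144e+00  1.25109691e-01 -7.39896790e-05] 0.03379136527031991 [-0.3658868   0.08063488  0.09627013] 5.575
```

View pics/w3.png

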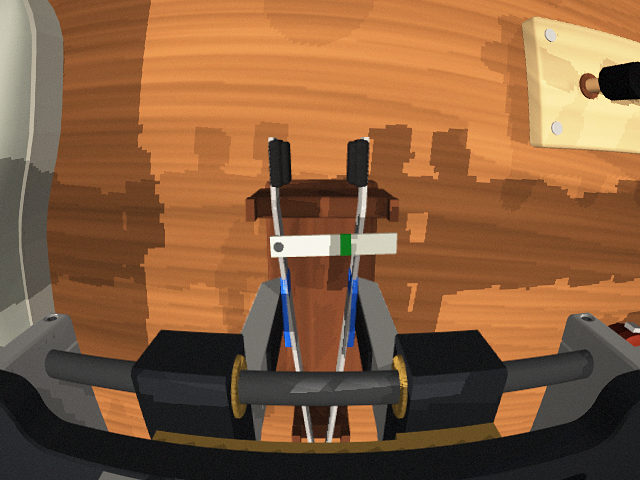

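play_rows(slide=[[0,0,-0.2],[0,0,-0.7],[0,0,-1.5],[0,0,-2.4],[0,0,-3.2],[0,0,-3.8],[0,0,-4],[0,0,-4]], twist=[0,0,0,0,0,0,0,0])

```text
t: 6.62
tcp_pos: [0.5017, 0.2449, 0.1281]
orientation: [-3.139, -0.126, -0.0]
ft_force: [0.5, -0.1, -0.0]
opening: 0.0337
```

```bash
python3 - <<'E'
from bench import viewer,telemetry
from h import *
np.set_printoptions(precision=4,suppress=True)
s=telemetry.get_state();c=viewer.camera("wrist")
cv2.imwrite("pics/w4.png",c["image"][:,:,::-1])
print(s["tcp_pos"],s["opening"],s["ft_force"],s["t"])
u=np.array([np.cos(np.radians(9)),np.sin(np.radians(9))])
cap=np.array([.654,-.033]); g=cap-.068*u; print(g, rel(s,[*g,.110],9))
E
```

```text
[0.5017 0.2449 0.1281] 0.03372151766426034 [ 0.5253 -0.1215 -0.0245] 6.625
[ 0.5868 -0.0436] (array([ 2.4728, 11.7767,  0.7215]), np.float64(-0.5523457201764828), np.float64(4.581234238588125))
```

View pics/w4.png

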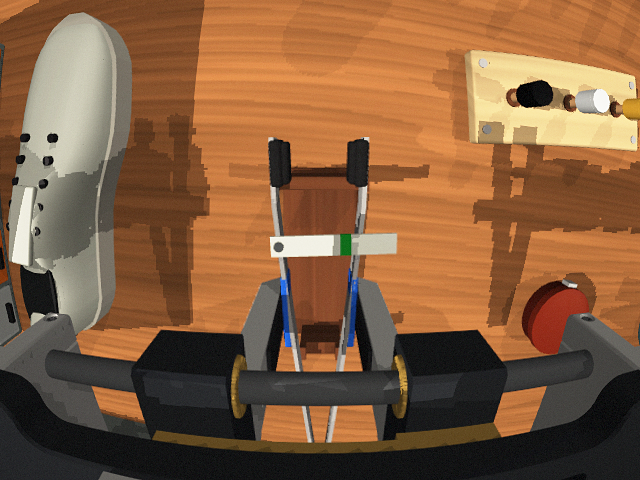

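Tweezers are lifted and unchanged in the grip. Moving to a hover over the brass cap.

play_rows(slide=[[0.1,0.4,0],[0.3,1.4,0],[0.6,3,0],[1,4.7,0],[1.4,6.4,0],[1.7,8.1,0],[2.1,9.8,0],[2.3,11,0],[2.45,11.6,0],[2.5,11.8,0],[2.5,11.8,0.3],[2.5,11.8,0.6],[2.5,11.8,0.7],[2.5,11.8,0.7]], twist=[0,-0.1,-0.2,-0.3,-0.4,-0.5,-0.55,-0.55,-0.55,-0.55,-0.55,-0.55,-0.55,-0.55])

```text
t: 8.43
tcp_pos: [0.5874, -0.0439, 0.1102]
orientation: [3.132, 0.247, -0.001]
ft_force: [-0.1, 0.1, -1.1]
opening: 0.0336
```

```bash
python3 - <<'E'
from bench import viewer,telemetry
from h import *
s=telemetry.get_state();c=viewer.camera("wrist")
cv2.imwrite("pics/w5.png",c["image"][:,:,::-1])
print(s["tcp_pos"],s["orientation"],s["opening"],s["ft_force"],s["t"])
E
```

```text
[ 0.58738306 -0.04390011  0.11019448] [ 3.13189082e+00  2.46618600e-01 -8.47113206e-04] 0.033579181317246694 [-0.09854127  0.0946116  -1.14756073] 8.425
```

View pics/w5.png

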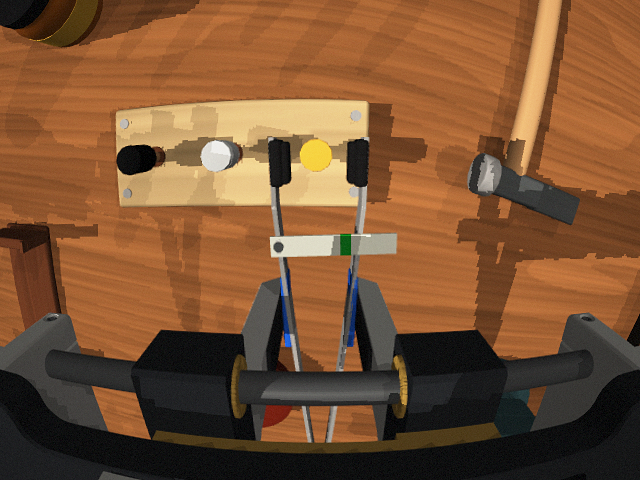

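```bash
python3 - <<'E'
from bench import viewer,telemetry
from h import *
np.set_printoptions(precision=4,suppress=True)
s=telemetry.get_state();c=viewer.camera("wrist");im=c["image"]
M=R.from_rotvec(s["orientation"]).as_matrix();tool=lambda p:M.T@(p-s["tcp_pos"])
P=(s["tcp_pos"],s["orientation"])
h=cv2.cvtColor(im,cv2.COLOR_RGB2HSV)
m=cv2.inRange(h[120:190,292:345],(20,170,120),(32,255,255))
cn=max(cv2.findContours(m,0,2)[0],key=cv2.contourArea);(x,y),rad=cv2.minEnclosingCircle(cn);mo=cv2.moments(cn)
u,v=mo["m10"]/mo["m00"]+292,mo["m01"]/mo["m00"]+120
print("cap px",u,v,x+292,y+120,rad)
p=onz(*ray(c,u,v,*P),.064);print("cap",p,tool(p))
zt=s["tcp_pos"][2]+.0255
for q in [(269,163),(291,163),(347,163),(369,163),(319,140),(319,187)]: print(q,tool(onz(*ray(c,*q,*P),zt)),tool(onz(*ray(c,*q,*P),zt-.013)))
print("caps tri with top/scene: cap from T/S .6538 -.0328 ; joints",s["joints"])
im2=im[120:270,250:400,::-1];cv2.imwrite("pics/w5c.png",cv2.resize(im2,None,fx=4,fy=4,interpolation=cv2.INTER_CUBIC))
E
```

```text
cap px 315.0528781793842 154.95336903168229 315.032039642334 155.1233024597168 16.17213249206543
cap [ 0.6549 -0.0293  0.064 ] [ 0.0689 -0.0041  0.0464]
(269, 163) [ 0.0683 -0.0223 -0.0255] [ 0.0676 -0.0241 -0.0125]
(291, 163) [ 0.0682 -0.0132 -0.0255] [ 0.0674 -0.0142 -0.0125]
(347, 163) [ 0.0682  0.0098 -0.0255] [ 0.0675  0.0108 -0.0125]
(369, 163) [ 0.0684  0.019  -0.0255] [ 0.0676  0.0207 -0.0125]
(319, 140) [ 0.0777 -0.0017 -0.0255] [ 0.0777 -0.0017 -0.0125]
(319, 187) [ 0.0581 -0.0017 -0.0255] [ 0.0565 -0.0017 -0.0125]
caps tri with top/scene: cap from T/S .6538 -.0328 ; joints [-0.549   0.4652  0.6694  1.9189 -0.3687  0.8822 -1.1065]
```

View pics/w5c.png

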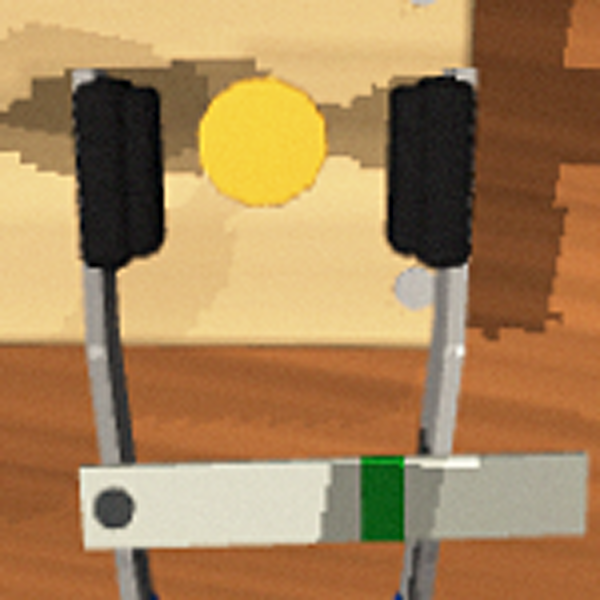

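play_rows(slide=[[0.02,-0.08,0.2],[0.02,-0.08,0.7],[0.02,-0.08,1.3],[0.02,-0.08,1.7],[0.02,-0.08,1.9],[0.02,-0.08,1.9],[0.02,-0.08,1.9]], twist=[0,0,0,0,0,0,0])

```text
t: 9.4
tcp_pos: [0.588, -0.0424, 0.0633]
orientation: [3.132, 0.245, 0.001]
ft_force: [-0.6, -0.4, -0.5]
opening: 0.034
```

```bash
cat > cap.py <<'E'
from bench import viewer,telemetry
from h import *
import sys
np.set_printoptions(precision=4,suppress=True)
s=telemetry.get_state();c=viewer.camera("wrist");im=c["image"]
M=R.from_rotvec(s["orientation"]).as_matrix();tool=lambda p:M.T@(p-s["tcp_pos"])
P=(s["tcp_pos"],s["orientation"])
print(*P,s["opening"],s["ft_force"],s["t"])
h=cv2.cvtColor(im,cv2.COLOR_RGB2HSV)
m=cv2.inRange(h[110:195,292:345],(20,170,60),(32,255,255))
cn=max(cv2.findContours(m,0,2)[0],key=cv2.contourArea);(x,y),rad=cv2.minEnclosingCircle(cn)
x+=292;y+=110
print("cap px",x,y,rad)
k=float(sys.argv[2]) if len(sys.argv)>2 else .064
p=onz(*ray(c,x,y,*P),k);print("cap",p,tool(p))
im2=im[110:270,240:400,::-1];cv2.imwrite(f"pics/{sys.argv[1]}.png",cv2.resize(im2,None,fx=3.7,fy=3.7,interpolation=cv2.INTER_CUBIC))
E
python3 cap.py w6c
```

```text
[ 0.588  -0.0424  0.0633] [3.1319 0.2455 0.0006] 0.033951232071936566 [-0.6121 -0.3958 -0.4747] 9.4
cap px 304.0 160.5 14.637381553649902
cap [ 0.6537 -0.0231  0.064 ] [ 0.0679 -0.0088 -0.0007]
```

View pics/w6c.png

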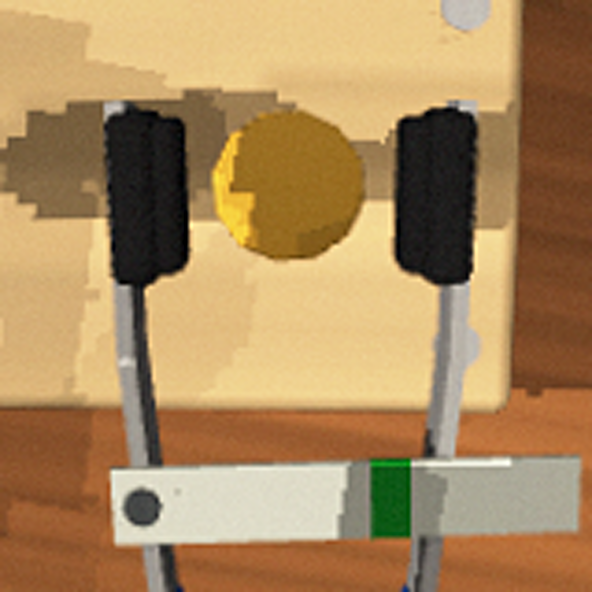

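Cap (crop centre 289,185) sits centred between the boots, whose inner edges are at 188 and 395. Lowering now.

play_rows(slide=[[0.02,0,0.15],[0.04,0,0.4],[0.04,0,0.7],[0.04,0,1],[0.04,0,1.15],[0.04,0,1.15],[0.04,0,1.15]], twist=[0,0,0,0,0,0,0])

```text
t: 10.32
tcp_pos: [0.5889, -0.0422, 0.0344]
orientation: [3.132, 0.245, 0.0]
ft_force: [-1.2, -0.3, -0.2]
opening: 0.034
```

```bash
python3 cap.py w7c
python3 - <<'E'
from bench import viewer
import cv2
c=viewer.camera("scene")["image"][:,:,::-1][230:330,240:360];cv2.imwrite("pics/s7.png",cv2.resize(c,None,fx=5,fy=5,interpolation=cv2.INTER_CUBIC))
E
```

```text
[ 0.5889 -0.0422  0.0344] [3.1319 0.2455 0.0003] 0.034034967633937215 [-1.2111 -0.3497 -0.2225] 10.325
cap px 317.0 165.5 24.4183292388916
cap [ 0.655  -0.0293  0.064 ] [ 0.0674 -0.0025 -0.0296]
```

View pics/w7c.png

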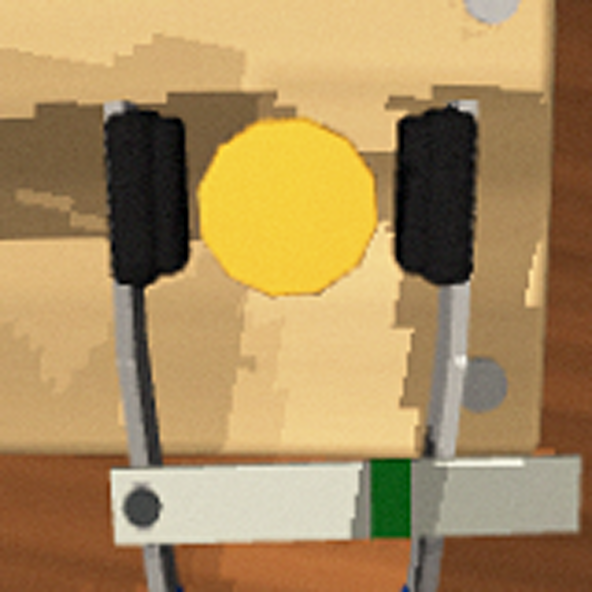

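View pics/s7.png

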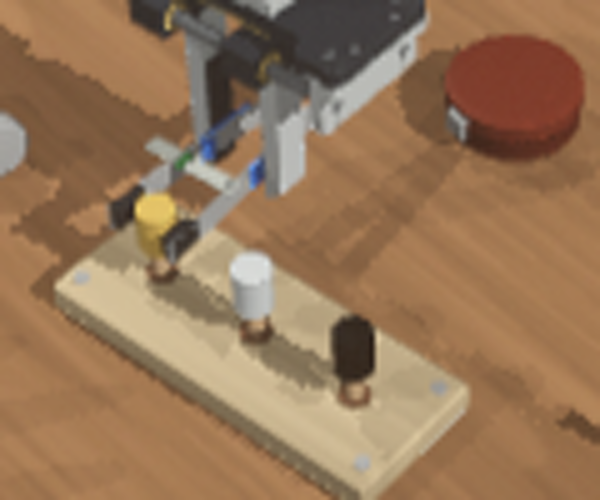

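play_rows(slide=[[-0.04,-0.01,0],[-0.04,-0.01,0],[-0.04,-0.01,0]], twist=[0,0,0])

```text
t: 10.8
tcp_pos: [0.5877, -0.042, 0.0343]
orientation: [-3.132, -0.246, 0.0]
ft_force: [-0.2, -0.7, -0.6]
opening: 0.0338
```

play_rows(slide=[[0,0,0],[0,0,0],[0,0,0],[0,0,0],[0,0,0]], twist=[0,0,0,0,0], hand=0.308, squeeze=25)

```text
t: 11.42
tcp_pos: [0.5877, -0.0421, 0.0342]
orientation: [3.132, 0.246, -0.0]
ft_force: [0.6, 0.0, -1.0]
opening: 0.0292
```

```bash
python3 cap.py w8c
```

```text
[ 0.5877 -0.0421  0.0342] [ 3.1319  0.2455 -0.0001] 0.029225206089544074 [ 0.5519  0.0073 -0.9902] 11.425
cap px 317.9220371246338 163.2089385986328 24.550098419189453
cap [ 0.6549 -0.0294  0.064 ] [ 0.0683 -0.0021 -0.0298]
```

View pics/w8c.png

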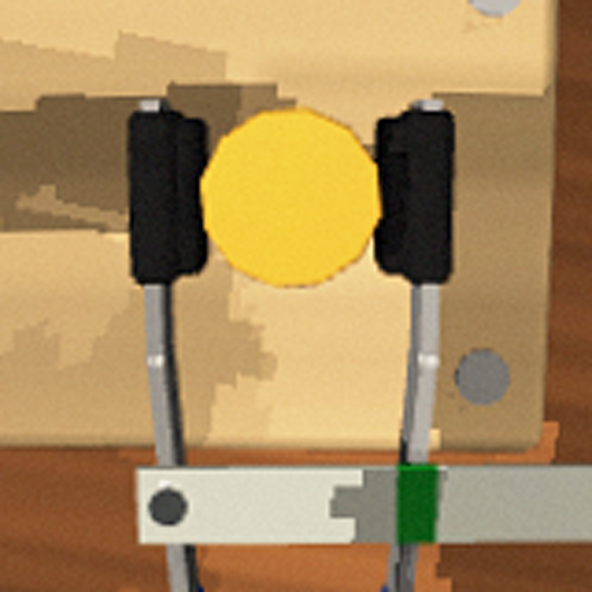

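Boots hold the cap, and the right arm's outer edge (about 424) is inside the green band (397–437), slightly off the middle. A touch more squeeze, then straight up.

play_rows(slide=[[0,0,0],[0,0,0],[0,0,0]], twist=[0,0,0], hand=0.303)

```text
t: 11.85
tcp_pos: [0.5877, -0.042, 0.0342]
orientation: [3.132, 0.246, -0.0]
ft_force: [-0.1, 1.1, -1.0]
opening: 0.0291
```

play_rows(slide=[[0,0,-0.05],[0,0,-0.2],[0,0,-0.45],[0,0,-0.75],[0,0,-1.1],[0,0,-1.5],[0,0,-1.9],[0,0,-2.3],[0,0,-2.7],[0,0,-3],[0,0,-3.15],[0,0,-3.2],[0,0,-3.2]], twist=[0,0,0,0,0,0,0,0,0,0,0,0,0])

```text
t: 13.48
tcp_pos: [0.5876, -0.042, 0.1141]
orientation: [3.132, 0.246, -0.0]
ft_force: [-0.3, -0.3, -0.4]
opening: 0.0285
```

```bash
python3 cap.py w9c 0.144
python3 - <<'E'
from bench import viewer
import cv2
c=viewer.camera("scene")["image"][:,:,::-1][180:330,220:400];cv2.imwrite("pics/s9.png",cv2.resize(c,None,fx=4,fy=4,interpolation=cv2.INTER_CUBIC))
E
```

```text
[ 0.5876 -0.042   0.1141] [ 3.1319  0.2456 -0.0005] 0.02847851065997738 [-0.2778 -0.2814 -0.4299] 13.475
cap px 318.0 163.0 24.515399932861328
cap [ 0.6548 -0.0293  0.144 ] [ 0.0684 -0.0021 -0.03  ]
```

View pics/w9c.png

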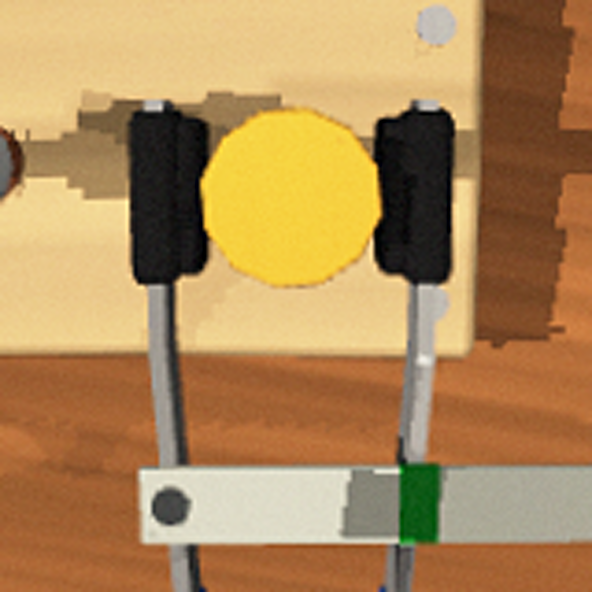

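View pics/s9.png

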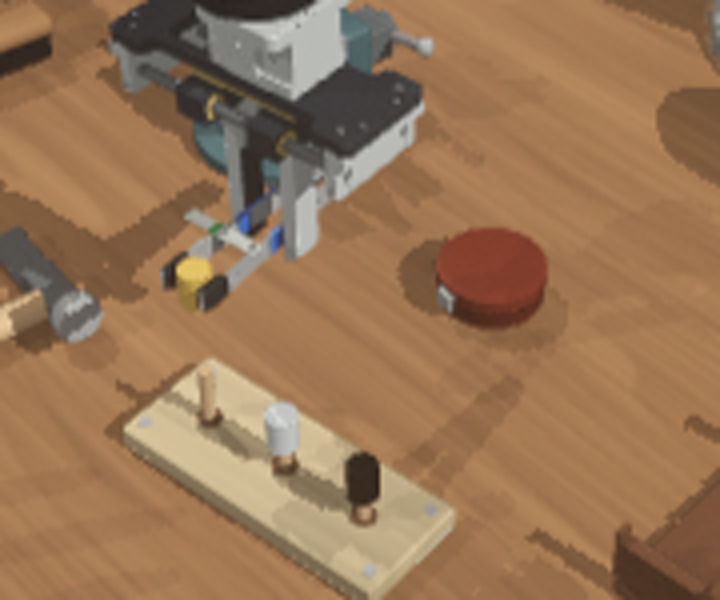

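Cap is off the peg with the edge mid-band, and the silver and black caps are undisturbed. Computing the carry to a viewing pose short of the heel.

```bash
python3 - <<'E'
from bench import telemetry
from h import *
s=telemetry.get_state();u=np.array([.5,.866]);g=np.array([.4193,-.2382])-.118*u
print(g,rel(s,[*g,.205],60))
E
```

```text
[ 0.3603   -0.340388] (array([-10.84031076,  10.3711573 ,  -3.63589052]), np.float64(-6.379295754344788), np.float64(8.965633965241706))
```

play_rows(slide=[[0,0,-0.3],[0,0,-0.9],[0,0,-1.7],[-0.1,0.1,-2.5],[-0.4,0.4,-3.2],[-0.9,0.9,-3.6],[-1.7,1.6,-3.6],[-2.7,2.6,-3.6],[-3.7,3.6,-3.6],[-4.7,4.5,-3.6],[-5.7,5.5,-3.6],[-6.7,6.4,-3.6],[-7.7,7.4,-3.6],[-8.7,8.3,-3.6],[-9.6,9.2,-3.6],[-10.3,9.9,-3.6],[-10.7,10.3,-3.6],[-10.8,10.4,-3.6],[-10.8,10.4,-3.6],[-10.8,10.4,-3.6]], twist=[0,0,0,0,-0.1,-0.3,-0.7,-1.2,-1.8,-2.4,-3,-3.6,-4.2,-4.8,-5.4,-5.9,-6.2,-6.4,-6.4,-6.4])

```text
t: 16.08
tcp_pos: [0.3618, -0.3405, 0.2042]
orientation: [-2.718, -1.575, -0.0]
ft_force: [0.0, -0.3, 0.1]
opening: 0.0289
```

```bash
python3 - <<'E'
from bench import viewer,telemetry
from h import *
s=telemetry.get_state();c=viewer.camera("wrist")
cv2.imwrite("pics/w10.png",c["image"][:,:,::-1])
print(s["tcp_pos"],s["orientation"],s["opening"],s["ft_force"],s["t"],s["joints"])
E
```

```text
[ 0.36176061 -0.34045206  0.20421255] [-2.71793956e+00 -1.57515118e+00 -7.49866150e-05] 0.028921547739239512 [ 0.02842323 -0.29342986  0.05257446] 16.075 [-0.0779068   0.15818623  0.79089076  2.03227276 -0.13347132  1.00185515
  0.25861386]
```

View pics/w10.png

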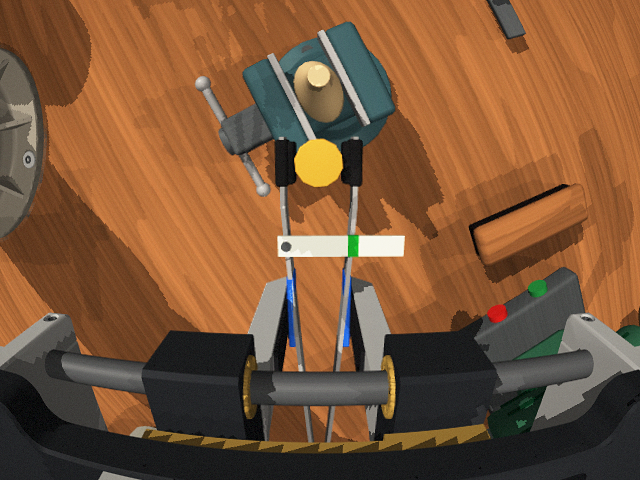

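Heel tip disc is at about (318,75) and the cap at (318,163), almost in line. A second view from 20 mm further on and 20 mm higher will give the height.

```bash
cat > heel.py <<'E'
from bench import viewer,telemetry
from h import *
import sys,json
np.set_printoptions(precision=4,suppress=True)
s=telemetry.get_state();c=viewer.camera("wrist");im=c["image"]
P=(s["tcp_pos"],s["orientation"]);print(*P,s["opening"],s["ft_force"],s["t"])
x0,y0,x1,y1=map(int,sys.argv[2:6])
im2=im[y0:y1,x0:x1,::-1];cv2.imwrite(f"pics/{sys.argv[1]}.png",cv2.resize(im2,None,fx=6,fy=6,interpolation=cv2.INTER_CUBIC))
E
python3 heel.py w10h 280 40 360 130
```

```text
[ 0.3618 -0.3405  0.2042] [-2.7179 -1.5754  0.0001] 0.02904163744788738 [-0.9699  0.5242 -1.0303] 16.125
```

View pics/w10h.png

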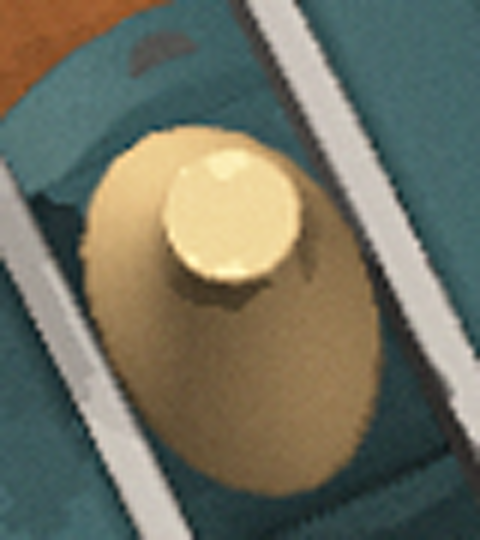

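play_rows(slide=[[0.2,0,-0.2],[0.5,0,-0.5],[0.7,0,-0.7],[0.8,0,-0.8],[0.8,0,-0.8],[0.8,0,-0.8]], twist=[0,0,0,0,0,0])

```text
t: 16.92
tcp_pos: [0.3713, -0.3237, 0.2241]
orientation: [-2.718, -1.574, 0.0]
ft_force: [0.3, 0.2, -0.5]
opening: 0.0287
```

```bash
python3 heel.py w11h 280 50 360 150
```

```text
[ 0.3713 -0.3237  0.2241] [-2.7184 -1.5745  0.0003] 0.028719452089904556 [ 0.2674  0.1908 -0.5284] 16.925
```

View pics/w11h.png

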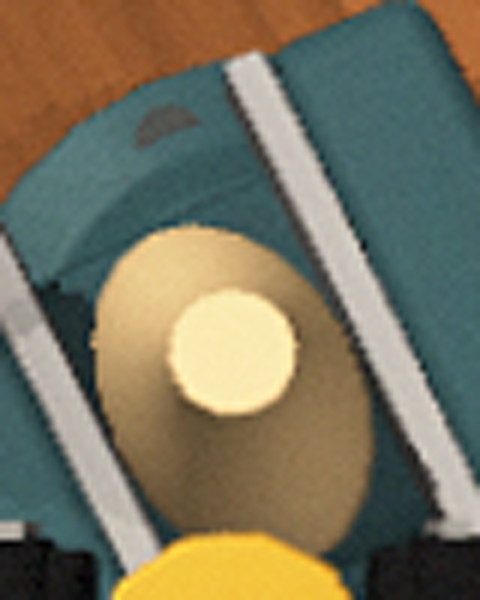

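Tip disc centre is at (318.3,75.3) in the first view and (318.4,108.3) in the second.

```bash
python3 - <<'E'
from bench import viewer,telemetry
from h import *
np.set_printoptions(precision=4,suppress=True)
s=telemetry.get_state();c=viewer.camera("wrist")
P1=(np.array([.3618,-.3405,.2042]),np.array([-2.7179,-1.5754,.0001]));P2=(s["tcp_pos"],s["orientation"])
r1=ray(c,318.3,75.3,*P1);r2=ray(c,318.4,108.3,*P2)
print(tri([r1,r2]))
for z in (.148,.15,.152): print(onz(*r1,z),onz(*r2,z))
M=R.from_rotvec(P2[1]).as_matrix()
for r_ in (r1,r2):
    d=M.T@(onz(*r_,.15)-P2[0]); print("heel in tool",d,"minus cap (.0684,-.0021)",(d[:2]-[.0684,-.0021])/.025)
print("T/S heel in tool",M.T@(np.array([.4193,-.2382,.15])-P2[0]))
# heel T/S remeasure pixels: check blob vis of cap from fixed cams
for n in("top","scene"):
    cc=viewer.camera(n); p=proj(cc,np.array([.419,-.238,.16])).astype(int);print(n,p)
    x,y=p;im=cc["image"][y-50:y+50,x-65:x+65,::-1];cv2.imwrite(f"pics/{n}11.png",cv2.resize(im,None,fx=5,fy=5,interpolation=cv2.INTER_CUBIC))
E
```

```text
(array([ 0.4201, -0.2349,  0.1503]), [np.float64(0.022723507462225557), np.float64(0.0227235074621536)])
[ 0.4203 -0.2345  0.148 ] [ 0.4202 -0.2347  0.148 ]
[ 0.4201 -0.2348  0.15  ] [ 0.4201 -0.2348  0.15  ]
[ 0.42   -0.2351  0.152 ] [ 0.42  -0.235  0.152]
heel in tool [ 0.1014 -0.0018  0.0741] minus cap (.0684,-.0021) [1.3198 0.0111]
heel in tool [ 0.1014 -0.0019  0.0741] minus cap (.0684,-.0021) [1.3187 0.0093]
T/S heel in tool [ 0.0981 -0.0009  0.0741]
top [420 252]
scene [289 165]
```

View pics/scene11.png

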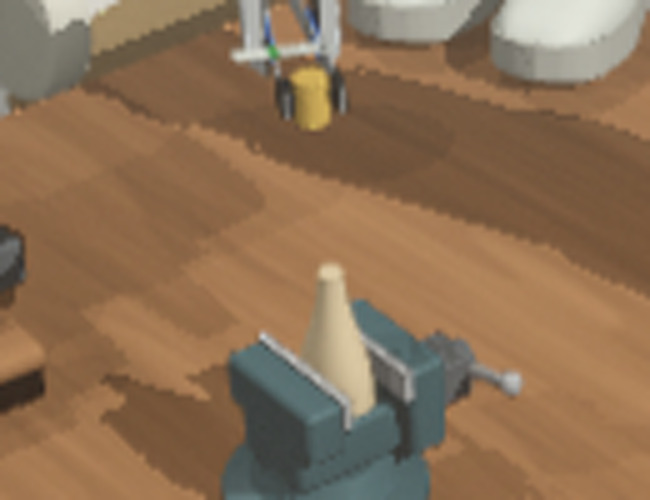

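View pics/top11.png

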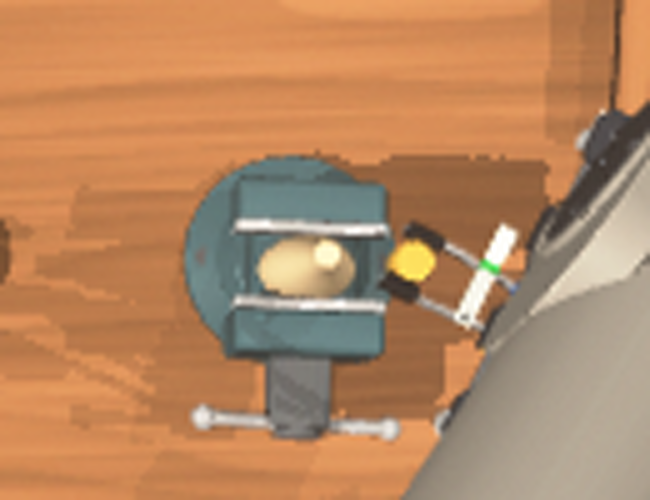

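play_rows(slide=[[0.1,0,0],[0.4,0,0],[0.8,0,0],[1.1,0,0],[1.28,0,0],[1.32,0,0],[1.32,0,0.3],[1.32,0,0.8],[1.32,0,1.4],[1.32,0,2],[1.32,0,2.4],[1.32,0,2.6],[1.32,0,2.65],[1.32,0,2.65],[1.32,0,2.65]], twist=[0,0,0,0,0,0,0,0,0,0,0,0,0,0,0])

```text
t: 19.0
tcp_pos: [0.3882, -0.2951, 0.1583]
orientation: [2.718, 1.575, 0.001]
ft_force: [-0.6, -0.7, -0.4]
opening: 0.0289
```

```bash
cat > fin.py <<'E'
from bench import viewer
from h import *
import sys
for n,f in(("top",8),("scene",8)):
    cc=viewer.camera(n); x,y=proj(cc,np.array([.419,-.238,.16])).astype(int);print(n,x-40,y-35)
    im=cc["image"][y-35:y+35,x-40:x+40,::-1];cv2.imwrite(f"pics/{n}{sys.argv[1]}.png",cv2.resize(im,None,fx=f,fy=f,interpolation=cv2.INTER_CUBIC))
E
python3 cap.py w12c 0.188; python3 fin.py 12
```

```text
[ 0.3882 -0.2951  0.1583] [2.718  1.5746 0.0008] 0.028883004183625917 [-0.6106 -0.7016 -0.3529] 19.0
cap px 318.20212745666504 162.4148941040039 24.010740280151367
cap [ 0.4216 -0.2333  0.188 ] [ 0.0702 -0.0017 -0.0297]
top 380 217
scene 249 130
```

View pics/scene12.png

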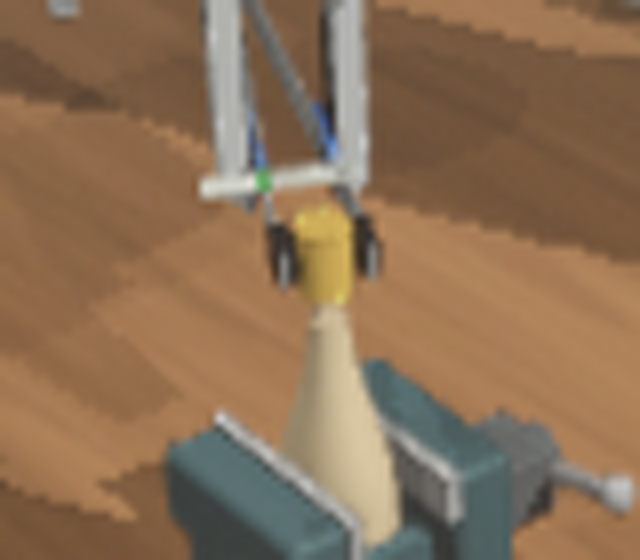

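View pics/top12.png

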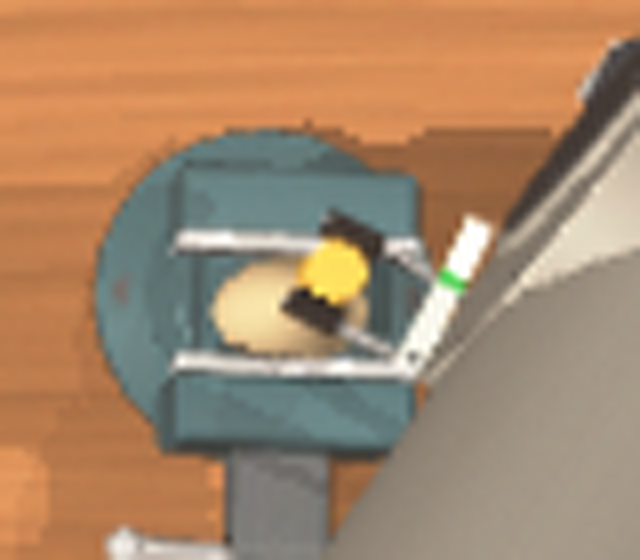

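View pics/w12c.png

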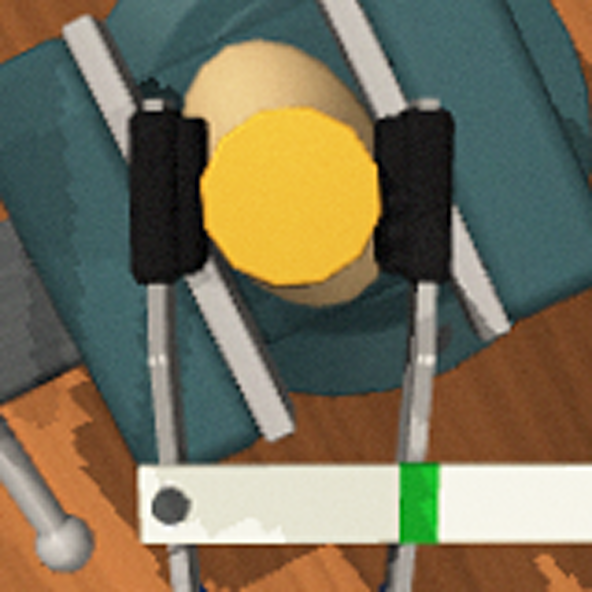

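```bash
python3 - <<'E'
from bench import viewer,telemetry
from h import *
np.set_printoptions(precision=5,suppress=True)
for i in range(2):
    s=telemetry.get_state();c=viewer.camera("wrist");print(c["tool_from_camera"],s["tcp_pos"],s["orientation"])
P=(s["tcp_pos"],s["orientation"]);M=R.from_rotvec(P[1]).as_matrix();print(M)
for z in(.186,.188,.19):print(M.T@(onz(*ray(c,318.,162.7,*P),z)-P[0]))
E
```

```text
[[ 0.00064 -0.96394 -0.26611  0.07847]
 [ 1.       0.00093 -0.00095 -0.00131]
 [ 0.00116 -0.26611  0.96394 -0.17911]
 [ 0.       0.       0.       1.     ]] [ 0.38804 -0.295    0.1582 ] [2.71808 1.57477 0.0005 ]
[[ 0.00064 -0.96394 -0.26611  0.07847]
 [ 1.       0.00093 -0.00095 -0.00131]
 [ 0.00116 -0.26611  0.96394 -0.17911]
 [ 0.       0.       0.       1.     ]] [ 0.388   -0.29498  0.15815] [2.71819 1.5748  0.00039]
[[ 0.49739  0.86752  0.0003 ]
 [ 0.86752 -0.49739 -0.00002]
 [ 0.00013  0.00027 -1.     ]]
[ 0.06997 -0.00179 -0.02784]
[ 0.07008 -0.00179 -0.02984]
[ 0.07019 -0.00178 -0.03184]
```

The wrist calibration printed now differs from the start by up to 2.5 mm, so positions from different calls don't compare directly. I'll compare cap and heel within the fixed cameras and with the same calibration.

```bash
python3 - <<'E'
from bench import viewer,telemetry
from h import *
np.set_printoptions(precision=5,suppress=True)
T=viewer.camera("top");S=viewer.camera("scene");W=viewer.camera("wrist")
print(T["camera_from_world"][:,3],S["camera_from_world"][:,3],T["cx"],S["cx"])
f=lambda x,s,o:(x+.5)/s-.5+o
# heel px from the '11' crops, cap px from '12'
hT=(f(326,5,355),f(253,5,202));hS=(f(330,5,224),f(270,5,115))
print(hT,hS,"heel",tri([ray(T,*hT),ray(S,*hS)]))
def cen(c,box,lo=(18,120,100),hi=(34,255,255)):
    x0,y0,x1,y1=box;m=cv2.inRange(cv2.cvtColor(c["image"][y0:y1,x0:x1],cv2.COLOR_RGB2HSV),lo,hi)
    cn=max(cv2.findContours(m,0,2)[0],key=cv2.contourArea);return [v+o for v,o in zip(cv2.minEnclosingCircle(cn)[0],(x0,y0))],cv2.boundingRect(cn)
capT=cen(T,(415,244,430,258),(20,190,150));print(capT)
cT=(f(334,8,380),f(271,8,217));cS=(f(322,8,249),f(223,8,130))
print("cap top",tri([ray(T,*cT),ray(S,*cS)]))
hz,cz=.150,.188
print("T: heel",onz(*ray(T,*hT),hz)[:2],"cap",onz(*ray(T,*cT),cz)[:2])
print("S: heel",onz(*ray(S,*hS),hz)[:2],"cap",onz(*ray(S,*cS),cz)[:2])
x=(np.array([.4201,-.2348,.15]));print(W["tool_from_camera"][:3,3])
E
```

```text
[0.04097 0.49178 1.74809 1.     ] [ 0.37464 -0.15435  1.44755  1.     ] 320.54484742427445 323.5802523843347
(419.8, 252.2) (289.6, 168.6) heel (array([ 0.42018, -0.23765,  0.15019]), [np.float64(0.6489153711984744), np.float64(0.6489153711985315)])Traceback (most recent call last):
  File "<stdin>", line 13, in <module>
  File "<stdin>", line 12, in cen
ValueError: max() iterable argument is empty
```

```bash
python3 - <<'E'
from bench import viewer,telemetry
from h import *
np.set_printoptions(precision=5,suppress=True)
T=viewer.camera("top");S=viewer.camera("scene")
f=lambda x,s,o:(x+.5)/s-.5+o
hT=(f(326,5,355),f(253,5,202));hS=(f(330,5,224),f(270,5,115))
cT=(f(334,8,380),f(271,8,217));cS=(f(322,8,249),f(223,8,130))
print("cap top",tri([ray(T,*cT),ray(S,*cS)]))
hz,cz=.150,.188
print("T: heel",onz(*ray(T,*hT),hz)[:2],"cap",onz(*ray(T,*cT),cz)[:2])
print("S: heel",onz(*ray(S,*hS),hz)[:2],"cap",onz(*ray(S,*cS),cz)[:2])
# predicted cap-top centre pixels if exactly over heel T/S
for h in([.4202,-.2377],):
    for n,c in(("T",T),("S",S)): print(n,"pred",proj(c,np.array([*h,.188])),"mouth",proj(c,np.array([*h,.162])),"tip",proj(c,np.array([*h,.15])))
print(cT,cS)
i=viewer.camera("wrist")
E
python3 - <<'E'
from bench import viewer
import cv2
c=viewer.camera("scene")["image"][:,:,::-1][150:200,265:315];cv2.imwrite("pics/s13.png",cv2.resize(c,None,fx=12,fy=12,interpolation=cv2.INTER_CUBIC))
c=viewer.camera("top")["image"][:,:,::-1][230:270,400:445];cv2.imwrite("pics/t13.png",cv2.resize(c,None,fx=12,fy=12,interpolation=cv2.INTER_CUBIC))
E
```

```text
cap top (array([ 0.42108, -0.23625,  0.18715]), [np.float64(0.20571588575176747), np.float64(0.2057158857518559)])
T: heel [ 0.42067 -0.23814] cap [ 0.42114 -0.23626]
S: heel [ 0.41967 -0.23728] cap [ 0.42182 -0.23497]
T pred [421.87852 250.7771 ] mouth [420.33809 251.8796 ] tip [419.64325 252.3769 ]
S pred [288.63189 156.82912] mouth [289.13011 164.94142] tip [289.35546 168.61061]
(421.3125, 250.4375) (288.8125, 157.4375)
```

View pics/s13.png

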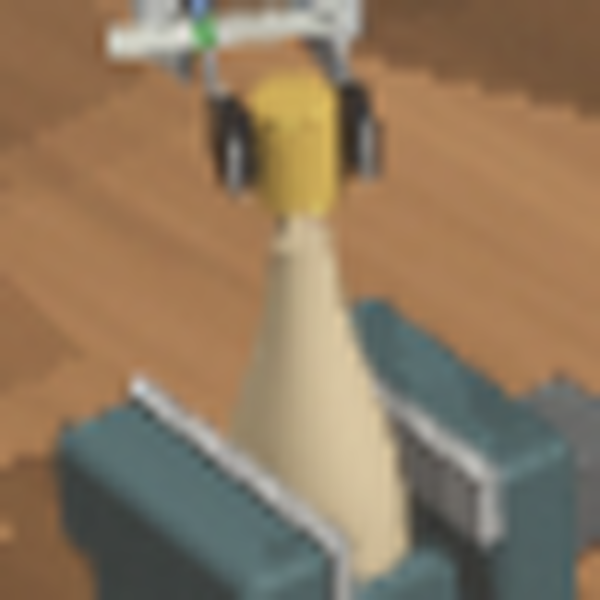

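View pics/t13.png

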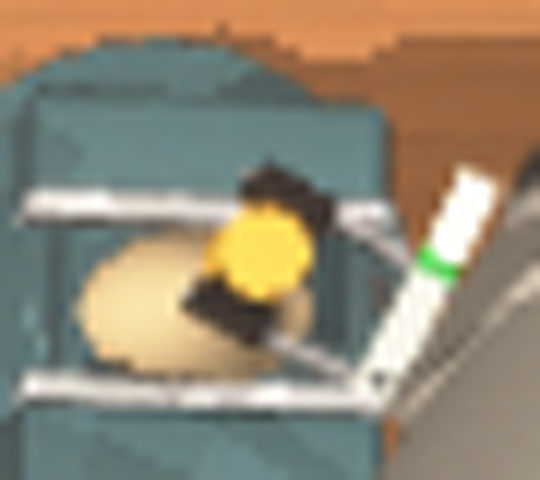

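Fixed cameras and wrist agree: the cap sits about 1.8 mm too far along the tool's x, with its mouth about 12 mm above the tip. Correcting, then lowering about 6.5 mm.

play_rows(slide=[[-0.04,0,0],[-0.07,0,0.04],[-0.07,0,0.12],[-0.07,0,0.2],[-0.07,0,0.25],[-0.07,0,0.26],[-0.07,0,0.26],[-0.07,0,0.26],[-0.07,0,0.26]], twist=[0,0,0,0,0,0,0,0,0])

```text
t: 20.78
tcp_pos: [0.387, -0.2965, 0.1515]
orientation: [-2.718, -1.575, -0.0]
ft_force: [0.2, -0.1, 0.1]
opening: 0.0289
```

```bash
python3 cap.py w14c 0.1817; python3 - <<'E'
from bench import viewer
from h import *
T=viewer.camera("top");S=viewer.camera("scene")
for n,c in(("T",T),("S",S)): print(n,"pred top",proj(c,np.array([.4202,-.2377,.1817])),"mouth",proj(c,np.array([.4202,-.2377,.1557])),"tip",proj(c,np.array([.4202,-.2377,.15])))
c=S["image"][:,:,::-1][150:200,265:315];cv2.imwrite("pics/s14.png",cv2.resize(c,None,fx=12,fy=12,interpolation=cv2.INTER_CUBIC))
c=T["image"][:,:,::-1][230:270,400:445];cv2.imwrite("pics/t14.png",cv2.resize(c,None,fx=12,fy=12,interpolation=cv2.INTER_CUBIC))
E
```

```text
[ 0.387  -0.2965  0.1515] [-2.7184 -1.5747 -0.    ] 0.028882905147878158 [ 0.2016 -0.1409  0.1188] 20.775
cap px 318.01660537719727 162.35608673095703 24.131996154785156
cap [ 0.4204 -0.2347  0.1817] [ 0.0702 -0.0018 -0.0302]
T pred top [421.50078224 251.0474492 ] mouth [419.97205388 252.14157559] tip [419.64325419 252.37690086]
S pred top [288.75388722 158.81554076] mouth [289.24877441 166.87354629] tip [289.35545695 168.61060566]
```

View pics/s14.png

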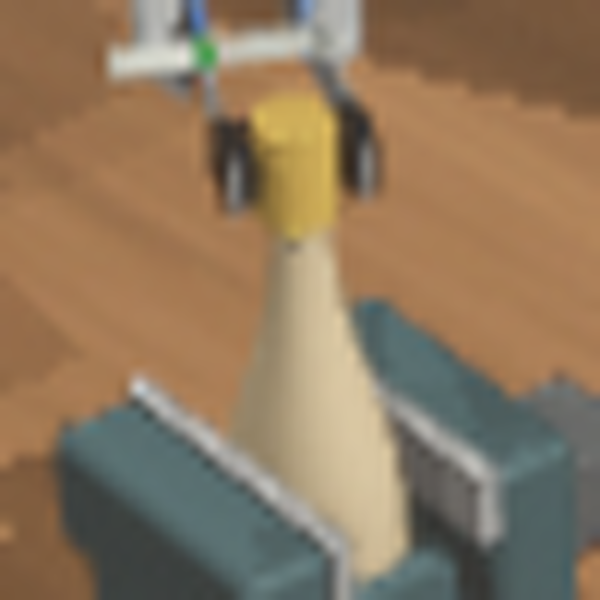

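View pics/w14c.png

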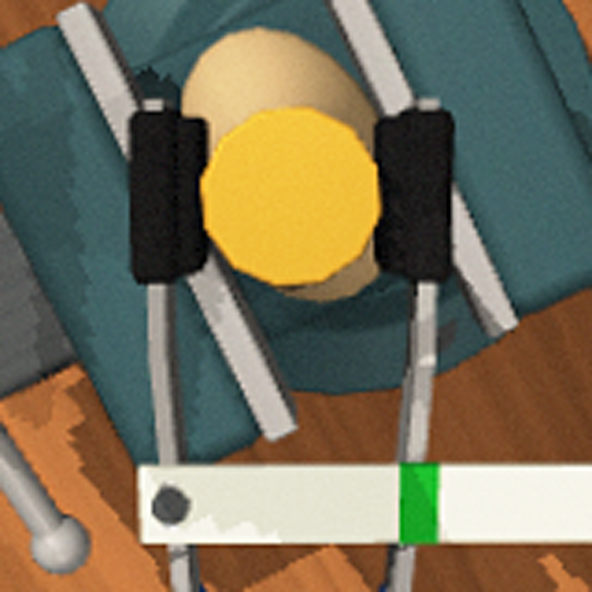

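View pics/t14.png

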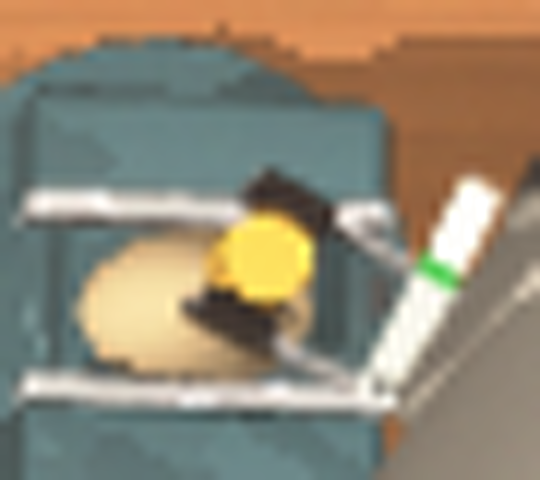

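The final view matches the prediction. Cap top is at (421.4,251.0) in top against a predicted (421.5,251.0), and (288.9,158.9) in scene against (288.8,158.8). The right arm's edge (about 420) is mid-band (400–439). One stillness check, then hand in.

```bash
python3 - <<'E'
from bench import telemetry,workorder
import numpy as np
s=telemetry.get_state();print(s["t"],s["tcp_pos"],s["opening"],s["ft_force"],np.abs(s["qd"]).max())
print(workorder.sign_off())
E
```

```text
20.925 [ 0.38705802 -0.29648802  0.15152072] 0.028745589095430107 [ 0.61536133 -0.34284419 -1.4966469 ] 0.0014220121844005452
the job is handed in; nothing more can be done
None
```

I took the steel tweezers from their rest, squeezed them on the brass cap until the right arm's edge was in the green band, and lifted the cap straight up off its peg. I carried it to the vice and handed the job in at 20.9 s, still holding it over the heel tip.

**Last checks:**
- **Squeeze:** the arm's edge was near the middle of the green band. The fingers were 28.7–28.9 mm apart, against 28.7 mm at the mark.
- **Position:** both fixed cameras put the cap over the heel to within about 0.5 mm. The mouth was about 5 mm above the tip, worked out from the tool height and the task text's peg height. The last scene picture did not show the gap clearly.
- **Stillness:** the arm was at rest, and the wrist force was about 1.7 N (0.3 N in the previous reading).
- **Other things:** I saw the silver and black caps undisturbed right after the lift. I did not check the rest of the bench again at the end.

**What disagreed:** the wrist camera's calibration shifted by up to 2.5 mm between calls. My first placement over the heel was therefore about 2 mm too far forward, which I saw in all three cameras and corrected before the final lowering. Wrist and fixed cameras still differ by about 3 mm in absolute y. I therefore compared cap and heel within the same camera.

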